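# Check the springs of a driving-lamp mount

## Robot

A 6-joint arm with a two-finger parallel gripper is mounted at the origin on the work surface. World frame = base frame: x ahead of the robot, y to its left, z up, the work surface at z = 0. Lengths are in m, angles in degrees, forces in N, time in s.
With the tool pointing down it reaches from about 0.35 to 0.875 m from the base axis. Payload 4.2 kg.
Tool frame: the origin (TCP) lies between the finger pads; the fingertips stand 25 mm ahead of it and the grasp point (between the pads) lies 6 mm ahead of it (r.tips_ahead is the distance from the TCP to the fingertips, in m); z points along the fingers, y is the direction in which the jaws open and shut (so a half turn about z gives the same grasp; the last joint's range is limited). The gripper opens to 87 mm and grips with 3 to 60 N. Pads are 19 mm wide; open, the fingers measure 117 mm over their backs; the gripper's body (75 mm by 190 mm) begins 51 mm behind the grasp point.
Start: joints at [-51.016, 22.042, 0.453, 0, -68.411, -14.817], TCP at [0.256, -0.57, 0.248] pointing down, gripper open.
Joint ranges: [-179.83, 179.83], [-69.29, 118.12], [-61.27, 80.66], [-181.25, 117.63], [-171.15, -9.14], [-177.46, 177.46]. Speed limits (degrees/s): [159.86, 159.86, 180, 180, 180, 180].

## Interface

Orientations are given as a 3x3 rotation matrix whose columns are the frame's x, y, z axes.
In Python, from station import r, vision, finish_job gives the robot as it stands.
- The arm moves only by the shell command python3 -m jog 'ROWS'. ROWS is a JSON object of lists of equal length, an entry for each row: "rot": the turn, a rotation vector about the world's x, y, z in degrees, a list of three; "delta_pos": the shift along the world's x, y, z in mm, a list of three; "grip": the opening in per cent of the stroke, from 0 (shut) to 100 (fully open). A call has 1 to 10 rows; each row shifts and turns the commanded pose from where the row before left it; what a row does not reach is not made up. A row lasts 1/12 s, in which the tool goes at most 41.7 mm and 7.16 degrees, less where a joint would pass 70% of its speed; a pose out of reach is approached as far as the arm can. A call with a gripper value outside its range is refused whole. The fingers move at their own pace and stop on an object; the grip force is fixed at half the most. Time passes only in rows, so rows that do not move let the fingers close. It gives the time, the measured TCP pose, the force and the opening at its end, in the units of the state.
- r.sense(): the state, without advancing time (a new reading comes with each control period).
- vision.capture(name): name is "side" or "top"; returns a dict with "frame" (420x560x3 uint8, red, green, blue), "K" (3x3 intrinsics, pixels), "xyz" and "orientation" of the camera in the world. Camera axes: x right, y up, looking along -z (the intrinsics and any distortion apply to the point x, -y, -z); pixel columns grow to the right and rows downward; lengths in m; the calibration is good to about 2 mm. A picture is of the moment at which its call begins. There is no depth.
- finish_job(): hands the job in, once; it reports no verdict.
The state is a dict: "time_s": time; "joints": joint angles; "joint_velocities": joint speeds; "effort": joint torques, N m; "tcp_pos": TCP position; "ee_rot": TCP orientation; "wrist_force": force on the tool from outside, world axes, zero at the start; "moment": the same for the moment, N m; "gripper_width": opening from 0.0 (shut) to 1.0 (fully open).
Only numpy, scipy, OpenCV 4.12 (cv2) and the standard library are available. Lean on these libraries where they do the work, as an engineer would, in place of code of your own. Each camera call takes 0.05 s, during which the arm holds its last target. There are 200 camera calls.

## Task

Check the springs of the driving lamp's mount: with a fingertip press the yellow corner pad down until its pointer stands on the red mark of its scale, keep it there for about a second without going past the mark, and let the corner spring right back up. Then do the same with the blue corner pad and its own scale. Press only one corner at a time, pick nothing up, and leave the tin, the socket and the bolt where they stand.

Things in the scene. Friction and masses are not known exactly. Their poses are not given: they have to be found in the camera images.
- mount_base: Jig bolted down: grey base 165 mm square, 10 mm thick; over it a sprung aluminium plate 155 mm square, 8 mm thick, with a round black lamp (79 mm wide, top 110 mm above the bench); a white scale board (top 92 mm up) behind each pointer, facing +x. Origin: on the bench under the pivot (70 mm up, corner nearest the robot). x: from pivot to lamp; yellow pad 45 deg left of x (+y), blue 45 deg right.
- yellow_pad (a point): Centre of the top face of the yellow pad, a disc 32 mm across and 10 mm high on the left-hand corner of the sprung plate, 130 mm from the pivot, at rest 84 mm above the bench. Pressing it down tilts the plate about the pivot. The lamp's side is 50 mm from this point, the scale board's near end 45 mm.
- yellow_tip (a point): Free end of the black pointer (4 mm high) that sticks out leftwards from the plate near the yellow pad, in front of its scale; this point is in line with pivot and pad, 200 mm from the pivot, at rest 70 mm above the bench. It sinks 200/130 = 1.54 mm for each mm the yellow pad is pressed, and hardly moves when the other pad is pressed.
- yellow_mark: Red mark on the yellow pointer's white scale: a red band 10 mm high, 56 mm long (look only), 16 to 34 mm below the pointer's rest height. Origin: at mid height of the band, on the line down which the pointer tip travels; z up. The pointer is on the mark when its tip is as high as this origin, within half the band's height.
- yellow_tilt (a joint): Tilt of the plate under the yellow pad: 0 at rest (on its stop), growing as the yellow pad is pressed, 0.22 rad at the lower stop. Spring 6 N m/rad, preloaded: the pad yields from about 2 to 3 N, takes about 6 to 10 N at the mark and 13 N at the stop, and springs back to 0 when let go.
- blue_pad (a point): Centre of the top face of the blue pad, a disc 32 mm across and 10 mm high on the right-hand corner of the sprung plate, 130 mm from the pivot, at rest 84 mm above the bench. Pressing it down tilts the plate about the pivot. The lamp's side is 50 mm from this point, the scale board's near end 45 mm.
- blue_tip (a point): Free end of the black pointer (4 mm high) that sticks out rightwards from the plate near the blue pad, in front of its scale; this point is in line with pivot and pad, 200 mm from the pivot, at rest 70 mm above the bench. It sinks 200/130 = 1.54 mm for each mm the blue pad is pressed, and hardly moves when the other pad is pressed.
- blue_mark: Red mark on the blue pointer's white scale: a red band 10 mm high, 56 mm long (look only), 16 to 34 mm below the pointer's rest height. Origin: at mid height of the band, on the line down which the pointer tip travels; z up. The pointer is on the mark when its tip is as high as this origin, within half the band's height.
- blue_tilt (a joint): Tilt of the plate under the blue pad: 0 at rest (on its stop), growing as the blue pad is pressed, 0.22 rad at the lower stop. Spring 6 N m/rad, preloaded: the pad yields from about 2 to 3 N, takes about 6 to 10 N at the mark and 13 N at the stop, and springs back to 0 when let go.
- tin: Loose can, 64 mm across and 62 mm high, green label, standing near the mount. Origin at the centre of its underside. Leave alone.
- socket: Loose steel wrench socket, 28 mm across and 36 mm high, standing near the mount. Origin at the centre of its underside. Leave alone.
- bolt: Loose brass-coloured hexagon bolt, standing on its 30 mm wide head, 55 mm high. Origin at the centre of its underside. Leave alone.

How it is judged (in metres and radians):
On the way, in this order (a step that is already met when the one before it is completed fails the run):
1. the yellow pointer stands on its red mark for half a second, the blue corner up (z of yellow_tip in the frame of yellow_mark between -0.005 and 0.005 m and value of joint blue_tilt below 0.02 rad), for 0.5 s.
2. the yellow corner is let go and has sprung back up (value of joint yellow_tilt below 0.02 rad and contact force between the fingers and mount_base below 0.5 N), for 0.2 s.
3. the blue pointer stands on its red mark for half a second, the yellow corner up (z of blue_tip in the frame of blue_mark between -0.005 and 0.005 m and value of joint yellow_tilt below 0.02 rad), for 0.5 s.
At the end, for the whole second after the job is handed in: Both corners are back up at rest (each tilt under 0.02 rad and still), and the tin, socket and bolt are within 15 mm of where they stood (value of joint each of yellow_tilt, blue_tilt below 0.02 rad and velocity of joint yellow_tilt between -0.05 and 0.05 rad/s and velocity of joint blue_tilt between -0.05 and 0.05 rad/s and distance of each of tin, socket, bolt from where it was at the start of the episode below 0.015 m); the robot touches nothing.
It fails at once if a pointer is pushed past its mark (tip more than 9 mm below the middle of the band) (z of yellow_tip in the frame of yellow_mark below -0.009 m or z of blue_tip in the frame of blue_mark below -0.009 m).
It fails at once if both corners are pressed down at once (value of joint each of yellow_tilt, blue_tilt above 0.05 rad).
It fails at once if a corner is pulled upward instead of pressed (value of joint any of yellow_tilt, blue_tilt below -0.02 rad).
It fails at once if the tin, socket or bolt is lifted or shifted by more than 15 mm (distance of any of tin, socket, bolt from where it was at the start of the episode above 0.015 m).
It also fails if it takes over 56 s, if anything falls off the work surface, if the arm or the gripper's body presses on something with over 40 N, if the wrist force passes 120 N, or if a joint passes its speed limit or range.

## Working session

There is one attempt and no reset: what is moved stays moved. The work goes in short steps, Python scripts to look and compute and a shell command to move; the robot and the scene stay as the last step left them, time stands still between calls to the robot, and variables do not carry over. Pictures are saved under pics/ and viewed, about 8 in all and at most 12, crops included, and the job is handed in when it is done.

```bash
mkdir -p pics
cat > h.py <<'E'
import numpy as np, cv2
from station import r, vision
def cap(n,save=None):
    c=vision.capture(n); 
    if save: cv2.imwrite('pics/'+save,c['frame'][:,:,::-1])
    return c
def ray(c,u,v):
    K=np.array(c['K']);d=np.linalg.inv(K)@[u,v,1]; d=np.array([d[0],-d[1],-d[2]])
    return np.array(c['xyz']),np.array(c['orientation'])@d
def plane(c,u,v,z):
    o,d=ray(c,u,v); return o+d*(z-o[2])/d[2]
def proj(c,p):
    q=np.array(c['orientation']).T@(np.array(p)-c['xyz']); q=np.array(c['K'])@[q[0],-q[1],-q[2]]; return q[:2]/q[2]
E
python3 - <<'E'
from h import *
t=cap('top');s=cap('side')
cv2.imwrite('pics/a.png',t['frame'][:,:,::-1]);cv2.imwrite('pics/b.png',s['frame'][:,:,::-1])
print({k:v for k,v in t.items() if k!='frame'},{k:v for k,v in s.items() if k!='frame'});print(r.sense())
E
```

```text
{'K': array([[402.71271094,   0.        , 272.96270906],
       [  0.        , 402.71271094, 205.78718233],
       [  0.        ,   0.        ,   1.        ]]), 'xyz': array([0.52056481, 0.04064712, 0.88477974]), 'orientation': array([[-0.01320801,  0.99252955, -0.12128742],
       [-0.99984485, -0.01452342, -0.00996772],
       [-0.01165476,  0.12113695,  0.99256738]])} {'K': array([[530.67822607,   0.        , 279.82410613],
       [  0.        , 530.67822607, 206.80246004],
       [  0.        ,   0.        ,   1.        ]]), 'xyz': array([ 0.46101001, -0.78630339,  0.68892199]), 'orientation': array([[ 0.97830442,  0.13627942, -0.15603966],
       [-0.20631151,  0.57226338, -0.79369401],
       [-0.01886837,  0.80866714,  0.58796381]])}
{'time_s': 0.1, 'joints': array([-5.10141931e+01,  2.20844467e+01,  3.87774305e-01, -2.34764232e-02,
       -6.84102235e+01, -1.48170886e+01]), 'joint_velocities': array([-0.05251707, -0.05396529,  0.09319168,  0.12839616,  0.05931168,
        0.07530383]), 'effort': array([ 4.46138229e-04, -3.91690993e+01,  1.87934285e+01,  4.23194647e+00,
        1.34612352e-02, -7.54086705e-05]), 'tcp_pos': array([ 0.25570953, -0.56976691,  0.24659495]), 'ee_rot': array([[-9.12405600e-01, -4.09286270e-01, -8.77588190e-04],
       [-4.09287196e-01,  9.12404042e-01,  1.68987150e-03],
       [ 1.09073809e-04,  1.90103383e-03, -9.99998187e-01]]), 'wrist_force': array([-0.36747626, -0.27739112,  0.11282707]), 'moment': array([ 0.00329981, -0.00438386, -0.06418402]), 'gripper_width': 1.0043803515277863}
```

View pics/a.png

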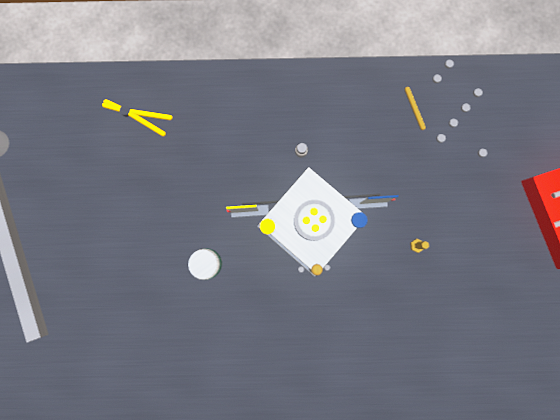

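View pics/b.png

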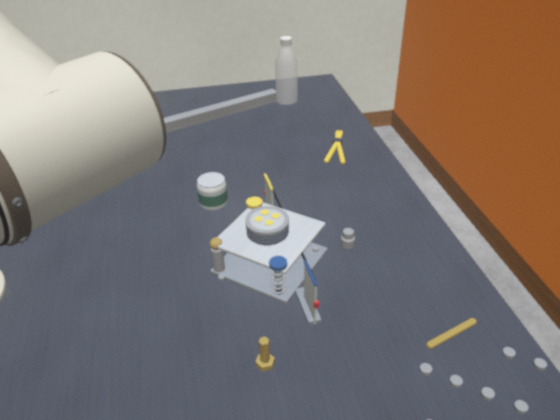

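Top view: yellow pad at (267,226), blue at (360,220), lamp (314,220), tin (204,264), socket (302,149), bolt (420,245). Boards at about (240,209) and (376,199). Next I'll measure the pads and zoom in on the scales.

Run:
```python
from h import *
t=cap('top');s=cap('side')
def blob(c,lo,hi,near,name,z):
    hsv=cv2.cvtColor(c['frame'],cv2.COLOR_RGB2HSV); m=cv2.inRange(hsv,lo,hi)
    n,l,st,ce=cv2.connectedComponentsWithStats(m)
    i=min((i for i in range(1,n) if st[i,4]>3),key=lambda i:np.hypot(*(ce[i]-near)))
    print(name,ce[i].round(1),st[i],plane(c,*ce[i],z).round(4))
blob(t,(25,120,120),(35,255,255),(267,226),'y top',.084)
blob(t,(100,140,80),(125,255,255),(360,220),'b top',.084)
blob(s,(25,120,120),(35,255,255),(255,202),'y side',.084)
blob(s,(100,140,80),(125,255,255),(278,262),'b side',.084)
print('pivot',plane(t,317,269,.08))
for n,c in (('t',t),('s',s)):
    hsv=cv2.cvtColor(c['frame'],cv2.COLOR_RGB2HSV); m=cv2.inRange(hsv,(0,120,60),(6,255,255))|cv2.inRange(hsv,(172,120,60),(180,255,255))
    k,l,st,ce=cv2.connectedComponentsWithStats(m); print(n,[(st[i].tolist(),ce[i].round(1)) for i in range(1,k) if st[i,4]>1 and st[i,0]<450][:8])
f=t['frame'];Z=lambda f,a,b,x,y,w,k:cv2.resize(f[y:y+w*3//4,x:x+w],None,fx=k,fy=k,interpolation=cv2.INTER_CUBIC)
A=Z(t['frame'],0,0,220,190,60,6);B=Z(t['frame'],0,0,340,180,60,6);C=Z(s['frame'],0,0,240,165,60,6);D=Z(s['frame'],0,0,280,255,90,4)[:270]
cv2.imwrite('pics/c.png',np.vstack([np.hstack([A,B]),np.hstack([C,D])])[:,:,::-1])
```

```text
y top [266.9 226.1] [260 219  15  15 183] [0.5779 0.0613 0.084 ]
b top [359.  219.7] [352 213  15  15 179] [ 0.5879 -0.1222  0.084 ]
y side [253.6 201.8] [247 197  14  10 114] [0.5747 0.0587 0.084 ]Traceback (most recent call last):
  File "<stdin>", line 11, in <module>
  File "<stdin>", line 6, in blob
ValueError: min() iterable argument is empty
```

Run:
```python
from h import *
t=cap('top');s=cap('side')
for n,c in (('t',t),('s',s)):
    hsv=cv2.cvtColor(c['frame'],cv2.COLOR_RGB2HSV); m=cv2.inRange(hsv,(0,110,60),(8,255,255))|cv2.inRange(hsv,(170,110,60),(180,255,255))
    k,l,st,ce=cv2.connectedComponentsWithStats(m); print(n,[(st[i].tolist(),ce[i].round(1)) for i in range(1,k) if 200<ce[i][0]<420][:8])
y=np.array([.577,.0605]);b=np.array([.5879,-.1222]);v=(y-b)/np.hypot(*(y-b));X=np.array([v[1],-v[0]]);p=(y+b)/2-X*.130*2**-.5
print('X',X,'yaw',np.degrees(np.arctan2(X[1],X[0])),'pivot',p)
for q,n in ((y,'y'),(b,'b')):
    T=p+(q-p)/np.hypot(*(q-p))*.2
    print(n,'tip',T,[ (proj(c,[*T,z])).round(1).tolist() for c in (t,s) for z in (.07,.054,.036)])
Z=lambda f,x,y,w,h,k:cv2.resize(f[y:y+h,x:x+w],None,fx=k,fy=k,interpolation=cv2.INTER_CUBIC)
A=Z(t['frame'],222,195,64,48,6);B=Z(t['frame'],340,180,64,48,6);C=Z(s['frame'],240,165,64,48,6);D=Z(s['frame'],270,250,64,72,6)
D=cv2.resize(D,(384,432));C=np.vstack([C,np.zeros((144,384,3),np.uint8)])
cv2.imwrite('pics/c.png',cv2.resize(np.vstack([np.hstack([A,B]),np.hstack([C,D])]),None,fx=.83,fy=.83)[:,:,::-1])
```

```text
t [([392, 198, 3, 3, 6], array([393. , 199.2])), ([226, 210, 4, 2, 6], array([227.5, 210.5]))]
s [([314, 301, 5, 7, 31], array([316.1, 304. ]))]
X [0.99822504 0.05955475] yaw 3.414256156300577 pivot [ 0.49068928 -0.0363245 ]
y tip [0.62377251 0.11297002] [[241.5, 204.5], [242.2, 205.4], [242.9, 206.5], [272.8, 189.3], [273.0, 195.7], [273.2, 202.6]]
b tip [ 0.64057931 -0.16873666] [[379.5, 194.3], [377.6, 195.4], [375.5, 196.7], [315.9, 280.6], [315.7, 287.5], [315.5, 295.1]]
```

View pics/c.png

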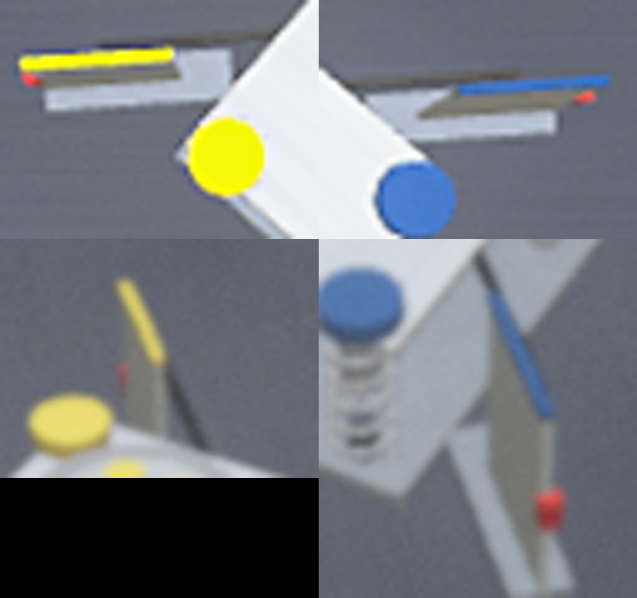

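Blue's red cap shows in the side view at (316,304). Yellow's shows as a sliver at about (264.7,192.7). In the top view the caps are at (393,199) and (227.5,210.5). Next I'll get sub-pixel extents and triangulate.

Run:
```python
from h import *
np.set_printoptions(linewidth=150)
t=cap('top');s=cap('side')
def tri(ct,pt,cs,ps):
    (o1,d1),(o2,d2)=ray(ct,*pt),ray(cs,*ps); a=np.linalg.lstsq(np.c_[d1,-d2],o2-o1,rcond=None)[0]
    p,q=o1+a[0]*d1,o2+a[1]*d2; return ((p+q)/2).round(4),((p-q)*1000).round(1)
def red(c,x,y,w,h):
    f=c['frame'][y:y+h,x:x+w].astype(int); return f[:,:,0]-np.maximum(f[:,:,1],f[:,:,2])
for n,c,a in (('Ytop',t,(222,205,12,10)),('Btop',t,(386,193,13,11)),('Yside',s,(260,186,9,14)),('Bside',s,(310,297,11,14))):
    print(n,a[:2]);print(red(c,*a))
print('tri B red',tri(t,(393.2,199.2),s,(316.1,304)),'Y red',tri(t,(227.5,210.5),s,(264.7,192.7)))
print('tri pads y',tri(t,(266.9,226.1),s,(253.6,201.8)))
print('ridge outer ends B top z.092',plane(t,397.8,195.9,.092),'B side',plane(s,316,284.9,.092),'Y top',plane(t,226.2,208,.092),'Y side',plane(s,264.8,173.8,.092))
f=np.hstack([cv2.resize(s['frame'][y:y+40,x:x+30],None,fx=12,fy=12,interpolation=cv2.INTER_NEAREST) for x,y in((252,165),(300,275))])
cv2.imwrite('pics/d.png',f[:,:,::-1])
```

```text
Ytop (222, 205)
[[-19 -17 -20 -23 -28 -37 -42 -43 -45 -48 -51 -55]
 [-19 -18 -22 -35  -4  -4  -4  -4  -2  -2  -2   0]
 [-18 -18 -25  -4   0   0   0   0   0   0   0   0]
 [-18 -18 -23 -26  -6  -5  -6  -2   0   0   0   1]
 [-19 -17 -22 -39  54  54   5 -10  -2   1   3   4]
 [-19 -19 -21 -33  70 165 140  37  19  -8  -2   0]
 [-20 -19 -19 -28  -2 157 180 102  52  10   0   2]
 [-19 -20 -19 -22 -33  14  33   9   3   1   0  -1]
 [-17 -17 -19 -19 -22 -27 -29 -29 -23 -24 -24 -23]
 [-19 -17 -18 -18 -17 -19 -22 -21 -20 -25 -27 -27]]
Btop (386, 193)
[[ -15  -16  -18  -18  -16  -17  -17  -17  -16  -15  -15  -15  -16]
 [ -12  -10   -8   -7   -8   -5   -5   -3   -3   -2   -1  -20  -26]
 [ -45  -60  -59  -56  -75  -86  -85 -103 -116 -113 -116 -127  -71]
 [-132 -137 -139 -139 -144 -150 -150 -154 -159 -159 -158 -154  -71]
 [-122 -107 -110 -100  -84  -75  -80  -77  -59  -50  -54  -49  -25]
 [  -8   -2   -3   -5   -3   -8  -17   67   84   23  -17  -12  -14]
 [   5    2    2    2   -4   37  105  161  151   57  -25  -19  -19]
 [   0    0    2   -1    5   42   71   59   40    5  -25  -21  -20]
 [   1    0  
[... 1139 characters left out ...]
  17  -9]
 [ -3  -1   4  27  63  84  88  85  59  14 -13]
 [ -1  -1   4  23  58  84  89  83  53  10 -12]
 [ -3   1   0  12  43  69  72  63  36   1 -14]
 [ -2   0  -1   6  21  38  32  22   6 -10 -16]
 [ -1   0  -1   0   8  10   4  -6 -14 -16 -17]
 [ -5  -2   1  -1   0   0  -8 -16 -17 -17 -17]]
tri B red (array([ 0.6326, -0.2018,  0.0502]), array([ 0.2, -0. ,  0. ])) Y red (array([0.6133, 0.1452, 0.042 ]), array([ 3.2, -0.3,  0.3]))
tri pads y (array([0.5766, 0.0615, 0.082 ]), array([ 2.8, -0.2,  0.2]))
ridge outer ends B top z.092 [ 0.63355925 -0.19907842  0.092     ] B side [ 0.63182447 -0.20020762  0.092     ] Y top [0.61437306 0.14147407 0.092     ] Y side [0.61305547 0.14176805 0.092     ]
```

View pics/d.png

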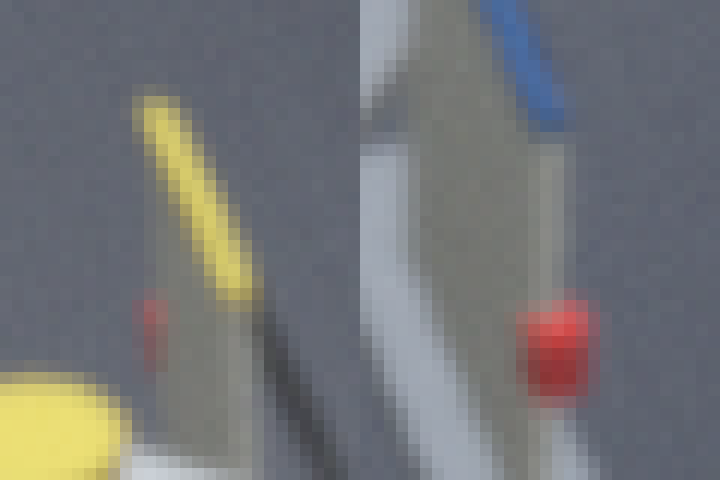

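Run:
```python
from h import *
t=cap('top');s=cap('side')
def atY(c,u,v,y):
    o,d=ray(c,u,v); return o+d*(y-o[1])/d[1]
print('B outer end',plane(t,395.,199.3,.054),'Y outer end',plane(t,226.2,210,.047),'Y inner? ',plane(t,229.5,211,.045))
for y in (-.200,-.202,-.204): print('B',y,atY(s,316.5,305.6,y), 'ridge', atY(s,316,285.2,y+.0025))
for y in (.142,.144,.146): print('Y',y,atY(s,264.4,193.45,y),'ridge',atY(s,264.8,173.5,y-.002))
```

```text
B outer end [ 0.63193731 -0.20441927  0.054     ] Y outer end [0.61547686 0.14719354 0.047     ] Y inner?  [0.61348935 0.14050596 0.045     ]
B -0.2 [ 0.6337742  -0.2         0.04430753] ridge [ 0.6326282  -0.1975      0.08857602]
B -0.202 [ 0.63318487 -0.202       0.04650644] ridge [ 0.63204526 -0.1995      0.09061522]
B -0.204 [ 0.63259553 -0.204       0.04870535] ridge [ 0.63146232 -0.2015      0.09265443]
Y 0.142 [0.610428   0.142      0.04229564] ridge [0.61279247 0.14       0.09387476]
Y 0.144 [0.61074991 0.144      0.0409025 ] ridge [0.61312018 0.142      0.09258998]
Y 0.146 [0.61107183 0.146      0.03950937] ridge [0.6134479 0.144     0.0913052]
```

Estimates: the yellow mark is at z≈0.041 (tip sinks about 29 mm) and the blue mark at z≈0.0485 (tip sinks about 21.5 mm). Pad spacing is 183.7 mm against 184 expected. The shut fingers will press with the jaws tangential, so contact radius ≈ 120 mm. Moving above yellow now.

```bash
python3 -m jog '{"delta_pos":[[16,31.5,0],[16,31.5,0],[16,31.5,0],[16,31.5,0],[16,31.5,0],[16,31.5,0],[16,31.5,0],[16,31.5,0],[16,31.5,0],[16,31.5,0]],"rot":[[0,0,1.2],[0,0,1.2],[0,0,1.2],[0,0,1.2],[0,0,1.2],[0,0,1.2],[0,0,1.2],[0,0,1.2],[0,0,1.2],[0,0,1.2]],"grip":[0,0,0,0,0,0,0,0,0,0]}'
python3 -m jog '{"delta_pos":[[16,31.5,0],[16,31.5,0],[16,31.5,0],[16,31.5,0],[16,31.5,0],[16,31.5,0],[16,31.5,0],[16,31.5,0],[16,31.5,0],[16,31.5,0]],"rot":[[0,0,1.2],[0,0,1.2],[0,0,1.2],[0,0,1.2],[0,0,1.2],[0,0,1.2],[0,0,1.2],[0,0,1.2],[0,0,1.2],[0,0,1.2]],"grip":[0,0,0,0,0,0,0,0,0,0]}'
python3 -m jog '{"delta_pos":[[0,0,-30],[0,0,-30],[0,0,-30],[0,0,-20],[0,0,0],[0,0,0]],"rot":[[0,0,0],[0,0,0],[0,0,0],[0,0,0],[0,0,0],[0,0,0]],"grip":[0,0,0,0,0,0]}'
python3 -c "
from h import *
np.set_printoptions(precision=4,suppress=True)
print(r.tips_ahead,r.sense()['ee_rot'],r.sense()['wrist_force'],r.sense()['tcp_pos'])
t=cap('top');s=cap('side');cv2.imwrite('pics/e.png',cv2.resize(np.hstack([t['frame'][120:320,180:420],s['frame'][120:320,160:400]]),None,fx=1.6,fy=1.6)[:,:,::-1])"
```

```text
time_s: 1.33
tcp_pos: [0.4164, -0.2536, 0.248]
ee_rot: [[-0.807, -0.591, 0.001], [-0.591, 0.807, -0.0], [-0.001, -0.001, -1.0]]
wrist_force: [1.1, 0.1, 0.1]
gripper_width: 0.321
time_s: 2.17
tcp_pos: [0.5764, 0.0616, 0.2478]
ee_rot: [[-0.666, -0.746, 0.0], [-0.746, 0.666, 0.0], [-0.0, -0.0, -1.0]]
wrist_force: [0.6, -1.3, 0.2]
gripper_width: 0.004
time_s: 2.67
tcp_pos: [0.5758, 0.0596, 0.1371]
ee_rot: [[-0.667, -0.745, -0.002], [-0.745, 0.667, -0.001], [0.002, 0.0, -1.0]]
wrist_force: [0.1, 0.4, 0.6]
gripper_width: 0.002
0.025 [[-0.6666 -0.7454 -0.0017]
 [-0.7454  0.6666 -0.0012]
 [ 0.002   0.0004 -1.    ]] [0.1124 0.3512 0.5975] [0.5758 0.0596 0.1371]
```

View pics/e.png

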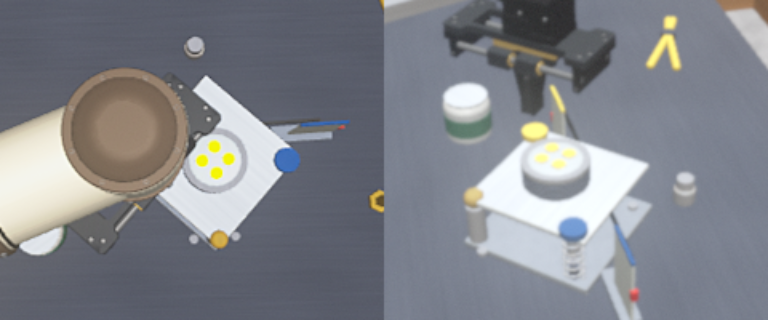

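Picture: the shut fingers hang about 28 mm above the yellow pad with the side sliver still visible, and all loose items are clear. Descending to near contact.

```bash
python3 -m jog '{"delta_pos":[[1,1,-12],[0,0,-12],[0,0,-2],[0,0,-1],[0,0,0]],"rot":[[0,0,0],[0,0,0],[0,0,0],[0,0,0],[0,0,0]],"grip":[0,0,0,0,0]}'
for i in 1 2 3; do python3 -m jog '{"delta_pos":[[0,0,-1],[0,0,0]],"rot":[[0,0,0],[0,0,0]],"grip":[0,0]}' | egrep 'tcp|force'; done
```

```text
time_s: 3.18
tcp_pos: [0.5777, 0.0609, 0.1119]
ee_rot: [[-0.667, -0.745, 0.002], [-0.745, 0.667, 0.001], [-0.002, -0.001, -1.0]]
wrist_force: [0.1, -0.2, 0.4]
gripper_width: 0.005
tcp_pos: [0.5774, 0.0609, 0.1105]
wrist_force: [-0.3, -0.3, -0.0]
tcp_pos: [0.577, 0.0609, 0.1088]
wrist_force: [-0.7, -0.2, -0.0]
tcp_pos: [0.5771, 0.0608, 0.1078]
wrist_force: [0.1, -0.2, 2.3]
```

```bash
python3 -m jog '{"delta_pos":[[0,0,-3],[0,0,-3],[0,0,-3],[0,0,-2],[0,0,0],[0,0,0]],"rot":[[0,0,0],[0,0,0],[0,0,0],[0,0,0],[0,0,0],[0,0,0]],"grip":[0,0,0,0,0,0]}'
python3 - <<'E'
from h import *
print(r.sense()['tcp_pos'],r.sense()['wrist_force'])
s=cap('side');f=s['frame']
cv2.imwrite('pics/f.png',np.hstack([cv2.resize(f[150:250,200:340],None,fx=5,fy=5,interpolation=cv2.INTER_CUBIC)])[:,:,::-1])
E
```

```text
time_s: 4.18
tcp_pos: [0.5777, 0.0612, 0.0971]
ee_rot: [[-0.667, -0.745, 0.002], [-0.745, 0.667, 0.0], [-0.001, -0.001, -1.0]]
wrist_force: [-0.1, 1.5, 5.6]
gripper_width: 0.005
[0.57768876 0.0611586  0.09707376] [-0.09032031  1.47784715  5.56407708]
```

View pics/f.png

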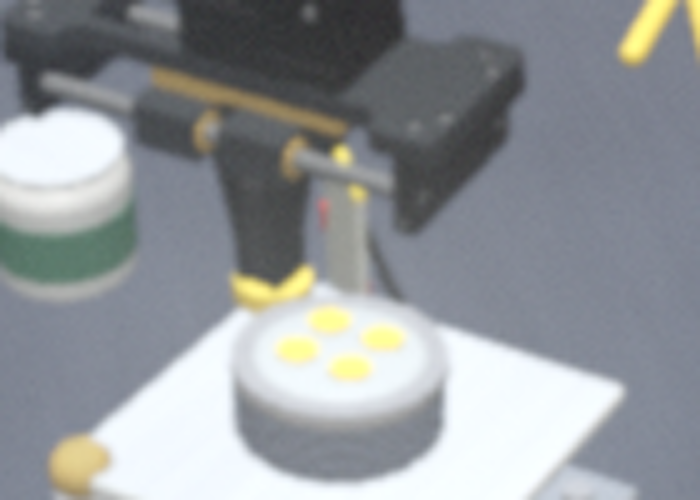

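A red patch of the sleeve's inner end now shows at about (273,207), next to the board's near edge. Pressing a bit further and measuring it.

```bash
python3 -m jog '{"delta_pos":[[0,0,-2],[0,0,-1.5],[0,0,0],[0,0,0]],"rot":[[0,0,0],[0,0,0],[0,0,0],[0,0,0]],"grip":[0,0,0,0]}' | egrep 'tcp|force'
python3 - <<'E'
from h import *
np.set_printoptions(linewidth=150)
s=cap('side');f=s['frame'].astype(int)
print(r.sense()['tcp_pos'],r.sense()['wrist_force'])
R=f[:,:,0]-np.maximum(f[:,:,1],f[:,:,2]);print(R[200:216,266:281])
t=cap('top')
cv2.imwrite('pics/g.png',np.hstack([cv2.resize(s['frame'][170:230,240:300],None,fx=6,fy=6,interpolation=cv2.INTER_NEAREST),cv2.resize(t['frame'][180:240,215:275],None,fx=6,fy=6,interpolation=cv2.INTER_NEAREST)])[:,:,::-1])
E
```

```text
tcp_pos: [0.5778, 0.0611, 0.0939]
wrist_force: [-1.8, 0.7, 7.0]
[0.57775247 0.061123   0.09392105] [-0.88801429  1.24958685  5.75125294]
[[ -3  -1  -1   0  -2  -1  -1  -2  -6 -13 -16 -17 -18 -17 -18]
 [ -2  -2  -2  -2  -1  -2  -1  -2  -4 -11 -14 -16 -17 -18 -17]
 [ -3  -2  -2  -2  -3  -2  -1  -1  -2  -8 -12 -16 -17 -18 -19]
 [ -3  -2  -2  -2  -2  -3  -1  -4  -8  -6 -11 -16 -17 -18 -17]
 [ -3  -3  -2  -1  -2  -2  -2  -5 -10 -12 -10 -13 -16 -17 -18]
 [ -4  -3  -1  -1  -2  -3  -2  -3  -8 -11  -7 -10 -15 -17 -18]
 [ -5  -2  -1  -2  -1  -2   2   7  -1  -9  -7  -8 -11 -15 -17]
 [-10  -3  -2  -2   0  -3   1  10  -2 -11 -11  -9 -10 -12 -17]
 [-11  -5  -3  -2  -1  -1   2   9   0 -13 -14  -9  -9 -11 -16]
 [-10  -7  -5  -4  -3  -2   0   3  -4 -14 -15 -11  -8 -10 -13]
 [ -9  -8  -7  -8  -8  -8  -6  -8  -9 -14 -13 -12  -9  -9 -11]
 [  2   1  -1  -4  -9 -10 -11  -9 -10 -11 -11 -10 -10  -9 -11]
 [ 10   9   5   1  -4 -10 -10 -10 -10  -9 -10 -10  -9  -9  -9]
 [  0   1   2   6   0  -5 -11 -11 -11 -10 -11  -9 -10  -9  -8]
 [  0   0   0   3   3  -4 -10 -10  -7  -6  -5  -5  -5  -7  -9]
 [  1   2   3   8   1  -5  -6  -4  -1   0   1   1   1  -3  -5]]
```

View pics/g.png

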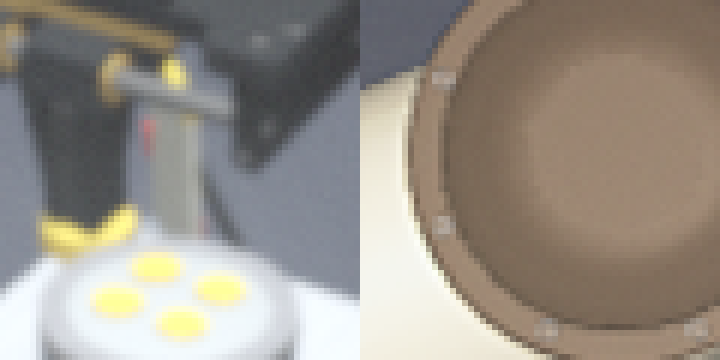

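Run:
```python
from h import *
s=cap('side')
def atY(c,u,v,y):
    o,d=ray(c,u,v); return (o+d*(y-o[1])/d[1]).round(4)
for y in (.089,.091,.093): print(y,atY(s,273,205.6,y),atY(s,273,207.5,y),atY(s,273,209.5,y))
for y in (.082,.084): print('ridge inner',y,atY(s,272.3,189,y))
print(proj(s,(.618,.084,.092)),proj(s,(.621,.091,.041)),r.sense()['time_s'])
```

```text
0.089 [0.6188 0.089  0.046 ] [0.6186 0.089  0.0411] [0.6185 0.089  0.036 ]
0.091 [0.6191 0.091  0.0445] [0.619  0.091  0.0397] [0.6189 0.091  0.0345]
0.093 [0.6195 0.093  0.0431] [0.6194 0.093  0.0382] [0.6192 0.093  0.033 ]
ridge inner 0.082 [0.6172 0.082  0.0923]
ridge inner 0.084 [0.6176 0.084  0.0909]
[272.50431861 188.52318577] [273.92448568 206.85122016] 4.7167
```

Three readings put the yellow mark at 0.040–0.042. Pressing in two held steps, expected tip sink about 28 and then 30 mm.

```bash
python3 -m jog '{"delta_pos":[[0,0,-1],[0,0,-1],[0,0,0],[0,0,0],[0,0,0],[0,0,0],[0,0,0],[0,0,0],[0,0,0],[0,0,0]],"rot":[[0,0,0],[0,0,0],[0,0,0],[0,0,0],[0,0,0],[0,0,0],[0,0,0],[0,0,0],[0,0,0],[0,0,0]],"grip":[0,0,0,0,0,0,0,0,0,0]}' | egrep 'tcp|force'
python3 -m jog '{"delta_pos":[[0,0,-1],[0,0,0],[0,0,0],[0,0,0],[0,0,0],[0,0,0],[0,0,0],[0,0,0],[0,0,0],[0,0,0]],"rot":[[0,0,0],[0,0,0],[0,0,0],[0,0,0],[0,0,0],[0,0,0],[0,0,0],[0,0,0],[0,0,0],[0,0,0]],"grip":[0,0,0,0,0,0,0,0,0,0]}' | egrep 'tcp|force'
python3 - <<'E'
from h import *
np.set_printoptions(linewidth=150)
s=cap('side');f=s['frame'].astype(int)
R=f[:,:,0]-np.maximum(f[:,:,1],f[:,:,2]);print(R[203:214,270:277])
hsv=cv2.cvtColor(s['frame'],cv2.COLOR_RGB2HSV); m=cv2.inRange(hsv,(22,90,120),(35,255,255))[190:225,235:275]
ys,xs=np.nonzero(m); print('pad px',xs.min()+235,xs.max()+235,ys.min()+190)
cv2.imwrite('pics/h.png',cv2.resize(s['frame'][170:230,235:315],None,fx=9,fy=9,interpolation=cv2.INTER_CUBIC)[:,:,::-1])
E
```

```text
tcp_pos: [0.5778, 0.0611, 0.0921]
wrist_force: [-1.4, 0.8, 8.3]
tcp_pos: [0.5778, 0.0611, 0.0911]
wrist_force: [-0.1, 1.1, 7.7]
[[ -2  -2  -1  -3  -4 -10 -14]
 [ -2  -3  -1  -3  -5  -7 -14]
 [ -1  -1  -1   0  -4  -5 -10]
 [ -2  -2   0   7   3  -5  -6]
 [ -2  -2   2   9   4  -6  -7]
 [ -2  -1   2  11   1  -9  -9]
 [ -1  -3   0   6  -3 -12 -12]
 [ -5  -4  -2  -3  -9 -12 -13]
 [ -7  -8  -7  -8 -10 -11 -11]
 [ -4  -8 -10  -9  -9 -10 -10]
 [  0  -4  -9 -10  -9  -9  -9]]
pad px 247 274 206
```

View pics/h.png

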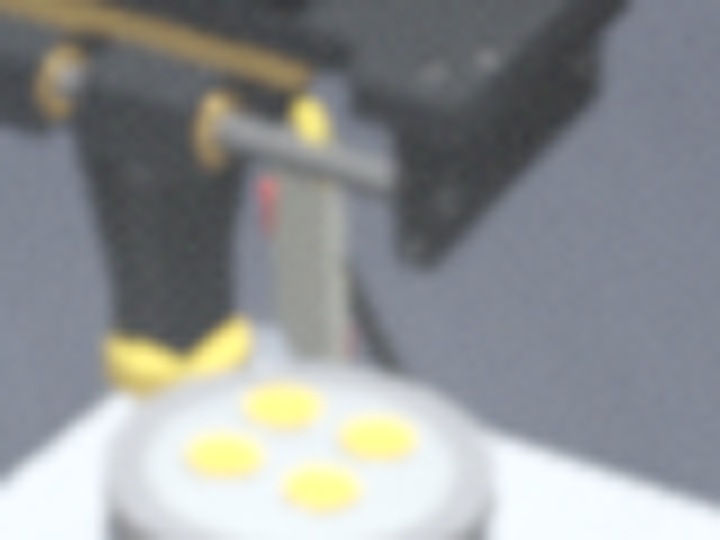

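Run:
```python
from h import *
s=cap('side'); p=np.array([.4907,-.0363]);X=np.array([.9982,.0595]);Y=np.array([-.0595,.9982])
g=cv2.cvtColor(s['frame'],cv2.COLOR_RGB2GRAY).astype(int)
for v in range(198,212,2): print(v,g[v,272:284])
for v in range(200,211,2):
    u=274.4+(v-199.4)*5/11.2; o,d=ray(s,u,v)
    k=(.1414-(o[:2]-p)@X)/(d[:2]@X); q=o+k*d; b=(q[:2]-p)@Y; rr=(.1414+b)/2**.5
    print(v,q.round(4),'b',b.round(4),'theta',(.07-q[2])/rr)
for th in (0,.1,.148,.2):
  print(th,[proj(s,[*(p+.1414*X+b*Y),.07-(.1414+b)/2**.5*th]).round(1).tolist() for b in (.07,.09,.11)])
print(r.sense()['time_s'])
```

```text
198 [162 145 134 138 136 134 125 109 100  91  86  87]
200 [165 140 124 130 135 137 137 131 129 126 123 126]
202 [169 144 111 114 131 138 138 139 140 139 139 137]
204 [168 146 111 100 116 135 137 140 140 139 141 138]
206 [172 157 129 105  99 117 132 138 140 141 143 140]
208 [170 159 140 120 102 104 119 134 140 140 139 142]
210 [187 180 166 154 139 117 110 121 133 140 141 142]
200 [0.6243 0.0982 0.0529] b 0.1263 theta 0.09023665433245877
202 [0.6248 0.0911 0.0527] b 0.1192 theta 0.09382145132641512
204 [0.6252 0.084  0.0525] b 0.1121 theta 0.09757042208213944
206 [0.6256 0.077  0.0523] b 0.105 theta 0.10149510895820003
208 [0.626  0.07   0.0521] b 0.0981 theta 0.10560816227056981
210 [0.6264 0.0631 0.0519] b 0.0912 theta 0.10992347650317609
0 [[281.8, 208.7], [279.1, 203.1], [276.5, 197.6]]
0.1 [[281.9, 214.8], [279.3, 209.7], [276.7, 204.7]]
0.148 [[282.0, 217.7], [279.3, 212.8], [276.8, 208.0]]
0.2 [[282.0, 220.7], [279.4, 216.1], [276.9, 211.6]]
6.4833
```

Run:
```python
from h import *
s=cap('side'); p=np.array([.4907,-.0363]);X=np.array([.9982,.0595]);Y=np.array([-.0595,.9982])
rest=cv2.imread('pics/b.png',0).astype(float); now=cv2.cvtColor(s['frame'],cv2.COLOR_RGB2GRAY).astype(float)
def line(g,rows):
    out=[]
    for v in rows:
        w=g[v,273:287]; bg=np.median(g[v,282:292]) ; d=np.clip(bg-8-w,0,None); d[w>bg]=0
        out.append((v,round(273+(d*np.arange(14)).sum()/d.sum(),2)))
    return out
print(line(rest,range(194,207))); print(line(now,range(203,211)))
for v in (196,200,204): print(v,rest[v,271:288].astype(int))
def pred(th,v):
    bs=np.linspace(.04,.14,101); P=np.array([proj(s,[*(p+.1414*X+b*Y),.07-(.1414+b)/2**.5*th]) for b in bs]); i=np.argsort(P[:,1]); return np.interp(v,P[i,1],P[i,0]).round(2)
print('rest pred',[(v,pred(0,v)) for v in (196,200,204)])
for th in (.12,.135,.148,.16,.175): print(th,[(v,pred(th,v)) for v in (206,208,209)])
```

```text
[(194, np.float64(274.71)), (195, np.float64(274.94)), (196, np.float64(275.19)), (197, np.float64(275.75)), (198, np.float64(275.97)), (199, np.float64(276.42)), (200, np.float64(277.03)), (201, np.float64(277.5)), (202, np.float64(278.0)), (203, np.float64(278.43)), (204, np.float64(278.92)), (205, np.float64(279.25)), (206, np.float64(280.03))]
[(203, np.float64(274.6)), (204, np.float64(274.94)), (205, np.float64(275.25)), (206, np.float64(275.7)), (207, np.float64(276.17)), (208, np.float64(276.6)), (209, np.float64(277.16)), (210, np.float64(277.9))]
196 [132 133 114  83  67  76  93 103 103 106 105 103 103 104 105 104 105]
200 [131 135 123 108  95  82  67  78  96 103 104 106 105 106 103 103 105]
204 [152 148 130 113 107 105  97  83  73  87 101 105 107 106 105 104 105]
rest pred [(196, np.float64(275.77)), (200, np.float64(277.66)), (204, np.float64(279.55))]
0.12 [(206, np.float64(276.71)), (208, np.float64(277.76)), (209, np.float64(278.28))]
0.135 [(206, np.float64(276.18)), (208, np.float64(277.24)), (209, np.float64(277.77))]
0.148 [(206, np.float64(275.72)), (208, np.float64(276.79)), (209, np.float64(277.32))]
0.16 [(206, np.float64(275.28)), (208, np.float64(276.36)), (209, np.float64(276.9))]
0.175 [(206, np.float64(274.71)), (208, np.float64(275.81)), (209, np.float64(276.36))]
```

The pointer line measured against rest gives θ≈0.134 (tip sunk 27 mm), and the kinematics give 29 mm. Both lie on the mark. I'll hold about 1 mm deeper to centre it, then release.

```bash
python3 -m jog '{"delta_pos":[[0,0,-1],[0,0,0],[0,0,0],[0,0,0],[0,0,0],[0,0,0],[0,0,0],[0,0,0],[0,0,0],[0,0,0]],"rot":[[0,0,0],[0,0,0],[0,0,0],[0,0,0],[0,0,0],[0,0,0],[0,0,0],[0,0,0],[0,0,0],[0,0,0]],"grip":[0,0,0,0,0,0,0,0,0,0]}' | egrep 'tcp|force'
python3 -m jog '{"delta_pos":[[0,0,3],[0,0,4],[0,0,5],[0,0,6],[0,0,10],[0,0,20],[0,0,20],[0,0,20],[0,0,0],[0,0,0]],"rot":[[0,0,0],[0,0,0],[0,0,0],[0,0,0],[0,0,0],[0,0,0],[0,0,0],[0,0,0],[0,0,0],[0,0,0]],"grip":[0,0,0,0,0,0,0,0,0,0]}'
```

```text
tcp_pos: [0.5778, 0.061, 0.0902]
wrist_force: [-1.2, 2.0, 8.0]
time_s: 8.2
tcp_pos: [0.5769, 0.0609, 0.1779]
ee_rot: [[-0.667, -0.745, 0.001], [-0.745, 0.667, 0.001], [-0.002, -0.0, -1.0]]
wrist_force: [-0.9, 0.2, 0.6]
gripper_width: 0.005
```

```bash
python3 -m jog '{"delta_pos":[[0.8,-13.1,0],[0.8,-13.1,0],[0.8,-13.1,0],[0.8,-13.1,0],[0.8,-13.1,0],[0.8,-13.1,0],[0.8,-13.1,0]],"rot":[[0,0,-6.4],[0,0,-6.4],[0,0,-6.4],[0,0,-6.4],[0,0,-6.4],[0,0,-6.4],[0,0,-6.4]],"grip":[0,0,0,0,0,0,0]}' | egrep 'tcp|force'
python3 -m jog '{"delta_pos":[[0.8,-13.1,0],[0.8,-13.1,0],[0.8,-13.1,0],[0.8,-13.1,0],[0.8,-13.1,0],[0.8,-13.1,0],[0.8,-13.1,0],[0,0,-20],[0,0,-20],[0,0,0]],"rot":[[0,0,-6.4],[0,0,-6.4],[0,0,-6.4],[0,0,-6.4],[0,0,-6.4],[0,0,-6.4],[0,0,-6.4],[0,0,0],[0,0,0],[0,0,0]],"grip":[0,0,0,0,0,0,0,0,0,0]}'
python3 -c "
from h import *
s=cap('side');cv2.imwrite('pics/i.png',cv2.resize(s['frame'][150:330,200:400],None,fx=3,fy=3)[:,:,::-1]);print(r.sense()['tcp_pos'])"
```

```text
tcp_pos: [0.5812, -0.0317, 0.1752]
wrist_force: [0.0, -0.2, -0.1]
time_s: 9.62
tcp_pos: [0.5841, -0.1227, 0.1314]
ee_rot: [[-0.748, 0.663, -0.012], [0.663, 0.748, 0.001], [0.01, -0.007, -1.0]]
wrist_force: [-0.7, 0.1, -0.2]
gripper_width: 0.004
[ 0.58552086 -0.1227572   0.13364273]
```

View pics/i.png

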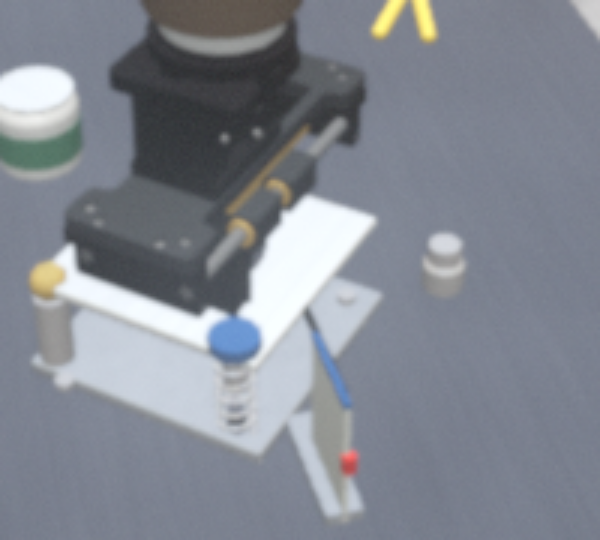

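The gripper stands over the mount and the blue pad is at crop (235,340). Letting the arm settle and checking the fingertip projection.

```bash
python3 -m jog '{"delta_pos":[[0,0,0],[0,0,0],[0,0,0]],"rot":[[0,0,0],[0,0,0],[0,0,0]],"grip":[0,0,0]}'
python3 -c "
from h import *
s=cap('side');q=r.sense();tip=q['tcp_pos']+q['ee_rot'][:,2]*.025
print(tip,proj(s,tip),(proj(s,tip)-[200,150])*3,proj(s,(.588,-.122,.084)), q['wrist_force'])
hsv=cv2.cvtColor(s['frame'],cv2.COLOR_RGB2HSV); m=cv2.inRange(hsv,(100,120,60),(125,255,255))[245:275,262:296];ys,xs=np.nonzero(m);print(xs.mean()+262,ys.mean()+245,xs.min()+262,xs.max()+262,ys.min()+245,ys.max()+245)
f=s['frame'];cv2.imwrite('pics/rest2.png',f[:,:,::-1])"
```

```text
time_s: 9.92
tcp_pos: [0.5887, -0.1224, 0.1381]
ee_rot: [[-0.75, 0.661, 0.002], [0.661, 0.75, -0.0], [-0.001, 0.001, -1.0]]
wrist_force: [0.6, -0.5, 0.3]
gripper_width: 0.003
[ 0.58872972 -0.1224154   0.11312582] [279.13205386 247.74094847] [237.39616157 293.22284542] [278.99836787 260.71900931] [-0.12193984 -0.08637788  0.78068167]
277.7699115044248 262.1061946902655 271 285 258 266
```

```bash
python3 -m jog '{"delta_pos":[[0,0,-12],[0,0,-12],[0,0,-2],[0,0,-1],[0,0,0]],"rot":[[0,0,0],[0,0,0],[0,0,0],[0,0,0],[0,0,0]],"grip":[0,0,0,0,0]}' | egrep 'tcp|force'
for i in 1 2 3; do python3 -m jog '{"delta_pos":[[0,0,-1],[0,0,0]],"rot":[[0,0,0],[0,0,0]],"grip":[0,0]}' | egrep 'tcp|force'; done
python3 -m jog '{"delta_pos":[[0,0,-2],[0,0,-2],[0,0,-2],[0,0,-2],[0,0,-2],[0,0,0],[0,0,0],[0,0,0]],"rot":[[0,0,0],[0,0,0],[0,0,0],[0,0,0],[0,0,0],[0,0,0],[0,0,0],[0,0,0]],"grip":[0,0,0,0,0,0,0,0]}'
python3 - <<'E'
from h import *
s=cap('side');cv2.imwrite('pics/j.png',cv2.resize(s['frame'][235:325,250:350],None,fx=7,fy=6.5,interpolation=cv2.INTER_CUBIC)[:,:,::-1]);cv2.imwrite('pics/jfull.png',s['frame'][:,:,::-1])
E
```

```text
tcp_pos: [0.5885, -0.1226, 0.1106]
wrist_force: [-0.7, -0.6, -0.0]
tcp_pos: [0.5885, -0.1226, 0.1097]
wrist_force: [-0.3, -0.9, 0.2]
tcp_pos: [0.5883, -0.1226, 0.1083]
wrist_force: [-0.3, 0.2, -0.1]
tcp_pos: [0.5884, -0.1226, 0.1075]
wrist_force: [0.7, 0.2, 2.5]
time_s: 11.55
tcp_pos: [0.5889, -0.1228, 0.0977]
ee_rot: [[-0.75, 0.661, 0.002], [0.661, 0.75, -0.001], [-0.002, 0.001, -1.0]]
wrist_force: [1.2, -0.8, 6.3]
gripper_width: 0.004
```

View pics/j.png

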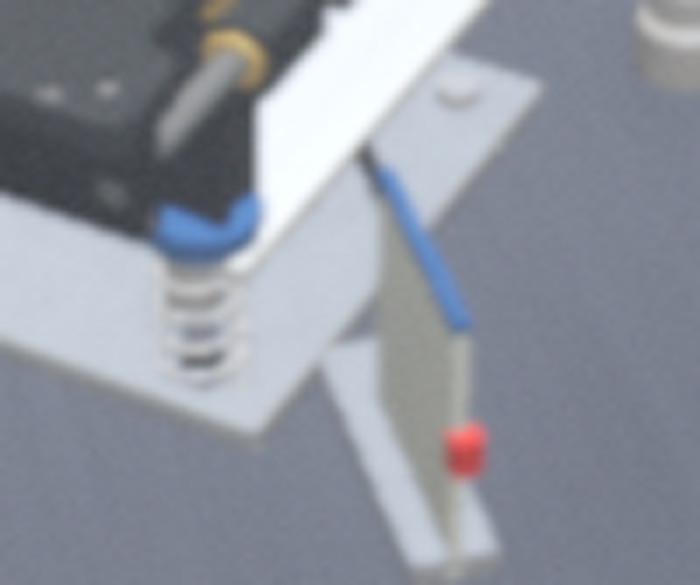

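The blue pad is down and its red cap is in clear view. Stepping to the hold depth (TCP ≈ 0.0952) and checking the pad shift against rest.

```bash
python3 -m jog '{"delta_pos":[[0,0,-1],[0,0,-1],[0,0,-0.5],[0,0,0],[0,0,0],[0,0,0],[0,0,0],[0,0,0],[0,0,0],[0,0,0]],"rot":[[0,0,0],[0,0,0],[0,0,0],[0,0,0],[0,0,0],[0,0,0],[0,0,0],[0,0,0],[0,0,0],[0,0,0]],"grip":[0,0,0,0,0,0,0,0,0,0]}' | egrep 'tcp|force'
python3 - <<'E'
from h import *
s=cap('side'); print(r.sense()['tcp_pos'],r.sense()['wrist_force'])
def edge(f):
    out=[]
    for u in range(274,283):
        d=f[255:285,u,2].astype(int)-f[255:285,u,0]; pk=d.argmax()
        j=[i for i in range(pk,29) if d[i]>d[pk]/2>=d[i+1]][0]; out.append(255+j+(d[j]-d[pk]/2)/(d[j]-d[j+1]))
    return np.array(out)
a=edge(cv2.imread('pics/b.png')[:,:,::-1]);j=edge(cv2.imread('pics/jfull.png')[:,:,::-1]);n=edge(s['frame'])
print(a.round(1),(j-a).round(2),(n-a).round(2))
p=np.array([.4907,-.0363]);X=np.array([.9982,.0595]);Y=np.array([-.0595,.9982]);U=(X-Y)/2**.5;T=np.array([-U[1],U[0]])
# pad's lower rim point nearest camera (direction -y world), bottom of disc z=.074
q=p+.13*U+np.array([0,-.016]); R=(q-p)@U; L=(q-p)@T
def at(th):
    rad=R*np.cos(th)+.004*np.sin(th); z=.07+.004*np.cos(th)-R*np.sin(th); return proj(s,[*(p+rad*U+L*T),z])[1]
for th in (.07,.08,.09,.1,.11,.12,.13): print(th,'tip z',round(.07-.2*np.sin(th),4),(at(th)-at(0)).round(2))
E
```

```text
tcp_pos: [0.5889, -0.1228, 0.0955]
wrist_force: [-0.3, -0.6, 6.4]
[ 0.58897686 -0.1228247   0.09547131] [-0.5153853  -0.79340753  6.23644428]
[268.4 269.1 269.3 269.  269.2 269.2 269.2 268.7 268.2] [4.84 4.43 4.51 5.   4.91 4.98 4.95 5.09 5.09] [5.56 5.27 5.44 5.74 5.97 5.95 5.95 6.06 6.12]
0.07 tip z 0.056 4.26
0.08 tip z 0.054 4.85
0.09 tip z 0.052 5.44
0.1 tip z 0.05 6.02
0.11 tip z 0.048 6.6
0.12 tip z 0.0461 7.18
0.13 tip z 0.0441 7.75
```

Image shift gives tip z≈0.0505 and the kinematics 0.0485–0.050; the mark is at about 0.0485±0.005. Holding 0.7 mm deeper to centre it, then releasing and retreating.

```bash
python3 -m jog '{"delta_pos":[[0,0,-0.7],[0,0,0],[0,0,0],[0,0,0],[0,0,0],[0,0,0],[0,0,0],[0,0,0],[0,0,0],[0,0,0]],"rot":[[0,0,0],[0,0,0],[0,0,0],[0,0,0],[0,0,0],[0,0,0],[0,0,0],[0,0,0],[0,0,0],[0,0,0]],"grip":[0,0,0,0,0,0,0,0,0,0]}' | egrep 'tcp|force'
python3 -m jog '{"delta_pos":[[0,0,3],[0,0,4],[0,0,5],[0,0,6],[0,0,10],[0,0,20],[0,0,20],[0,0,20],[0,0,20],[0,0,0]],"rot":[[0,0,0],[0,0,0],[0,0,0],[0,0,0],[0,0,0],[0,0,0],[0,0,0],[0,0,0],[0,0,0],[0,0,0]],"grip":[0,0,0,0,0,0,0,0,0,0]}' | egrep 'tcp|force'
python3 -m jog '{"delta_pos":[[-20,0,20],[-20,0,20],[-20,0,0],[-20,0,0],[0,0,0],[0,0,0],[0,0,0],[0,0,0]],"rot":[[0,0,0],[0,0,0],[0,0,0],[0,0,0],[0,0,0],[0,0,0],[0,0,0],[0,0,0]],"grip":[0,0,0,0,0,0,0,0]}'
python3 -c "
from h import *
s=cap('side');cv2.imwrite('pics/k.png',cv2.resize(s['frame'][140:380,170:410],None,fx=2.4,fy=2.4)[:,:,::-1])
a=cv2.imread('pics/b.png')[:,:,::-1].astype(int);d=np.abs(a-s['frame']).max(2)
for n,(x,y,w,h) in dict(tin=(195,172,36,36),socket=(338,226,20,24),bolt=(254,334,24,36),bluepad=(268,255,20,15),board=(300,252,24,72)).items(): print(n,(d[y:y+h,x:x+w]>40).mean().round(3))"
```

```text
tcp_pos: [0.589, -0.1228, 0.0948]
wrist_force: [0.5, -0.2, 6.5]
tcp_pos: [0.5898, -0.1227, 0.2064]
wrist_force: [0.6, -0.1, 1.0]
time_s: 14.82
tcp_pos: [0.5086, -0.1225, 0.2414]
ee_rot: [[-0.75, 0.662, -0.001], [0.662, 0.75, 0.0], [0.001, -0.0, -1.0]]
wrist_force: [0.1, -0.9, -0.0]
gripper_width: 0.006
tin 0.572
socket 0.0
bolt 0.0
bluepad 0.053
board 0.001
```

View pics/k.png

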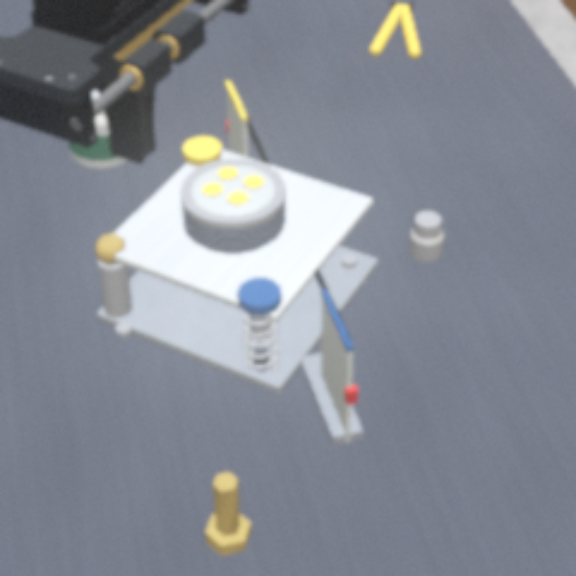

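Both pads look up, and the socket and bolt are unchanged. The tin is only hidden behind the gripper. One last numeric check on the blue pad, then I hand in.

Run:
```python
from h import *
from station import finish_job
s=cap('side');t=cap('top')
def cen(f,lo,hi,x,y,w,h):
    m=cv2.inRange(cv2.cvtColor(f,cv2.COLOR_RGB2HSV),lo,hi)[y:y+h,x:x+w];ys,xs=np.nonzero(m);return np.array([xs.mean()+x,ys.mean()+y,len(xs)]).round(2)
a=cv2.imread('pics/b.png')[:,:,::-1].copy()
B=((100,120,60),(125,255,255),264,250,28,22);Yl=((22,90,120),(35,255,255),243,194,22,16)
db=cen(s['frame'],*B)-cen(a,*B);dy=cen(s['frame'],*Yl)-cen(a,*Yl);print(db,dy)
if abs(db[1])<.8 and abs(dy[1])<.8: finish_job();print('handed in')
```

```text
[  nan   nan -140.] [ 0.02 -0.05 -8.  ]<stdin>:5: RuntimeWarning: Mean of empty slice.
  ret = ret.dtype.type(ret / rcount)
```

Run:
```python
from h import *
from station import finish_job
s=cap('side');a=cv2.imread('pics/b.png')[:,:,::-1]
def cen(f):
    g=f[250:274,264:292].astype(int);ys,xs=np.nonzero(g[:,:,2]-g[:,:,0]>50);return np.array([xs.mean()+264,ys.mean()+250,len(xs)])
d=cen(s['frame'])-cen(a);print(d)
if abs(d[1])<.8: finish_job();print('handed in')
```

```text
[8.29015544e-03 3.47150259e-01 1.30000000e+01]
the job is handed in; nothing more can be done
handed in
```

I pressed the yellow pad and then the blue pad with the shut fingertips, one corner at a time, and handed the job in at about 15 s. `finish_job` reports no verdict, so whether it passed is not confirmed.

- **Yellow:** I put its mark at z ≈ 0.0405 m. I held it for over 2 s in small steps, with the tip about 27–31 mm down and about 8 N on the fingertip. The two estimates of tip depth (fingertip travel and pointer line in the image) differed by about 2.5 mm, both inside the band.
- **Blue:** I put its mark at z ≈ 0.0485 m. I held it for over 1.5 s with the tip at about z = 0.047–0.050 m and about 6.5 N. Fingertip travel and the image shift of the pad agreed to within about 2 mm.

**Last checks:**
- **Pads:** both are back up. Yellow is within 0.05 px of its rest position and blue within 0.35 px, about 0.006 rad.
- **Socket and bolt:** unchanged in the image.
- **Tin:** the gripper hid it in the last view, so I could not compare it directly. The gripper never came down near it.
- **Robot:** standing clear, with no contact force beyond sensor noise.
- **Failed check:** my first colour mask for the blue pad came up empty because its saturation threshold was too strict. I redid it with a looser one before handing in.

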